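# Segregate the amber sample bottles into their overpack bases

### The job

Stand each of the four amber sample bottles upright in the foam well of the canister base that matches the colour of its dropper cap, so that samples that must not mix travel apart. They are glass: set them down, do not drop them or lay them over. Leave the canister bases, the white bottle and the flask where they stand.

Things in the scene. Friction and masses are not known exactly. Their poses are not given: they have to be found in the camera images.
- bottle_red_center (a point): Amber glass dropper bottle with red collar and red rubber bulb, standing upright, about 0.11 kg. Round glass body 36 mm in diameter, straight-sided from the foot to 68 mm; then the shoulder; red collar 26 mm in diameter from 80 to 96 mm; bulb 17 mm in diameter; 118 mm tall in all. The point lies on its axis half-way up, 59 mm above its foot; z points up the bottle.
- bottle_yellow_center (a point): Amber glass dropper bottle with yellow collar and yellow rubber bulb, standing upright, about 0.11 kg. Round glass body 36 mm in diameter, straight-sided from the foot to 68 mm; then the shoulder; yellow collar 26 mm in diameter from 80 to 96 mm; bulb 17 mm in diameter; 118 mm tall in all. The point lies on its axis half-way up, 59 mm above its foot; z points up the bottle.
- bottle_blue_center (a point): Amber glass dropper bottle with blue collar and blue rubber bulb, standing upright, about 0.11 kg. Round glass body 36 mm in diameter, straight-sided from the foot to 68 mm; then the shoulder; blue collar 26 mm in diameter from 80 to 96 mm; bulb 17 mm in diameter; 118 mm tall in all. The point lies on its axis half-way up, 59 mm above its foot; z points up the bottle.
- bottle_green_center (a point): Amber glass dropper bottle with green collar and green rubber bulb, standing upright, about 0.11 kg. Round glass body 36 mm in diameter, straight-sided from the foot to 68 mm; then the shoulder; green collar 26 mm in diameter from 80 to 96 mm; bulb 17 mm in diameter; 118 mm tall in all. The point lies on its axis half-way up, 59 mm above its foot; z points up the bottle.
- base_red: Low base of an overpack canister, red plastic shell with a dark grey foam seat, loose on the desk, about 0.45 kg: 92 mm wide at the foot, 84 mm at the rim, 40 mm high. A round well in its middle, 56 mm in diameter and open at the top, has its flat floor 6 mm above the desk. (The tall white covers with coloured tops at the back of the desk are not part of this job.) Origin: centre of its underside; z up.
- base_yellow: Low base of an overpack canister, yellow plastic shell with a dark grey foam seat, loose on the desk, about 0.45 kg: 92 mm wide at the foot, 84 mm at the rim, 40 mm high. A round well in its middle, 56 mm in diameter and open at the top, has its flat floor 6 mm above the desk. (The tall white covers with coloured tops at the back of the desk are not part of this job.) Origin: centre of its underside; z up.
- base_blue: Low base of an overpack canister, blue plastic shell with a dark grey foam seat, loose on the desk, about 0.45 kg: 92 mm wide at the foot, 84 mm at the rim, 40 mm high. A round well in its middle, 56 mm in diameter and open at the top, has its flat floor 6 mm above the desk. (The tall white covers with coloured tops at the back of the desk are not part of this job.) Origin: centre of its underside; z up.
- base_green: Low base of an overpack canister, green plastic shell with a dark grey foam seat, loose on the desk, about 0.45 kg: 92 mm wide at the foot, 84 mm at the rim, 40 mm high. A round well in its middle, 56 mm in diameter and open at the top, has its flat floor 6 mm above the desk. (The tall white covers with coloured tops at the back of the desk are not part of this job.) Origin: centre of its underside; z up.
- white_bottle_center (a point): White plastic bottle with a red nozzle cap, not a sample, standing loose; 40 mm in diameter, 108 mm tall, about 0.13 kg. The point lies on its axis half-way up, 54 mm above the desk; z up.
- flask_center (a point): Clear conical flask with a black stopper, standing loose; 52 mm in diameter at the foot, 27 mm at the stopper, 86 mm tall. The point lies on its axis half-way up, 43 mm above the desk; z up.
There are look-alikes about, which are no part of the job. Leave any purple or turquoise look-alike of the part that bears bottle_yellow_center alone. What is shaped like the part that bears bottle_blue_center but turquoise is not meant.

How it is judged:
At the end, for the whole second after the job is handed in: Each amber bottle stands released and at rest on the floor of the well of the base of its colour (13 mm, 0.12 rad, middle 59 to 70 mm above the base's underside, 65 mm is fully down); bases upright (0.08 rad) and moved under 50 mm, white bottle and flask under 40 mm (horizontal distance between bottle_red_center and base_red below 0.013 m and z of bottle_red_center in the frame of base_red between 0.059 and 0.07 m and angle between each of bottle_red_center, bottle_yellow_center, bottle_blue_center, bottle_green_center's own z axis and vertical below 0.12 rad and angle between each of base_red, base_yellow, base_blue, base_green's own z axis and vertical below 0.08 rad and linear speed of each of bottle_red, base_red, bottle_yellow, base_yellow, bottle_blue, base_blue, bottle_green, base_green below 0.02 m/s and horizontal distance between bottle_yellow_center and base_yellow below 0.013 m and z of bottle_yellow_center in the frame of base_yellow between 0.059 and 0.07 m and horizontal distance between bottle_blue_center and base_blue below 0.013 m and z of bottle_blue_center in the frame of base_blue between 0.059 and 0.07 m and horizontal distance between bottle_green_center and base_green below 0.013 m and z of bottle_green_center in the frame of base_green between 0.059 and 0.07 m and distance of each of white_bottle_center, flask_center from where it was at the start of the episode below 0.04 m and distance of each of base_red, base_yellow, base_blue, base_green from where it was at the start of the episode below 0.05 m); the robot touches nothing.
It fails at once if an amber bottle is let go with its foot more than 41 mm above the desk ((height (world z) of bottle_red_center above 0.1 m and contact force between the fingers and bottle_red below 0.02 N) or (height (world z) of bottle_yellow_center above 0.1 m and contact force between the fingers and bottle_yellow below 0.02 N) or (height (world z) of bottle_blue_center above 0.1 m and contact force between the fingers and bottle_blue below 0.02 N) or (height (world z) of bottle_green_center above 0.1 m and contact force between the fingers and bottle_green below 0.02 N)).
It fails at once if an amber bottle is laid over (more than 1 rad) (angle between any of bottle_red_center, bottle_yellow_center, bottle_blue_center, bottle_green_center's own z axis and vertical above 1 rad).
It fails at once if a canister base is shifted by more than 50 mm (distance of any of base_red, base_yellow, base_blue, base_green from where it was at the start of the episode above 0.05 m).
It fails at once if the white bottle or the flask is shifted by more than 40 mm or tipped by more than 0.5 rad (distance of any of white_bottle_center, flask_center from where it was at the start of the episode above 0.04 m or angle between any of white_bottle_center, flask_center's own z axis and vertical above 0.5 rad).
It also fails if it takes over 115 s, if anything falls off the work surface, if the arm or the gripper's body presses on something with over 40 N, if the wrist force passes 120 N, or if a joint passes its speed limit or range.

### The arm

A 6-joint arm with a two-finger parallel gripper is mounted at the origin on the work surface. World frame = base frame: x ahead of the robot, y to its left, z up, the work surface at z = 0. Lengths are in m, angles in rad, forces in N, time in s.
With the tool pointing down it reaches from about 0.325 to 0.9 m from the base axis. Payload 6.1 kg.
Tool frame: the origin (TCP) lies at the very end of the fingers, on their centre line; the grasp point (between the pads) lies 19 mm behind it; z points along the fingers, y is the direction in which the jaws open and shut (so a half turn about z gives the same grasp; the last joint's range is limited). The gripper opens to 85 mm and grips with 20 to 120 N. Pads are 22 mm wide; open, the fingers measure 114 mm over their backs; the gripper's body (76 mm by 85 mm) begins 54 mm behind the grasp point. The pads swing forward as they close: fully open they stand 13 mm farther back than shut.
Start: joints at [1.053, 0.22, 1.526, -0, 1.395, -0.126], TCP at [0.239, 0.578, 0.231] pointing down, gripper open.
Joint ranges: [-2.98, 2.98], [-0.91, 2.08], [0.09, 2.57], [-1.24, 4.39], [0.2, 2.65], [-2.68, 2.68]. Speed limits (rad/s): [2.57, 2.57, 3.01, 3.14, 3.14, 3.14].

### API

Orientations are given as a unit quaternion [w, x, y, z].
In Python, from cell import state, imaging, job_done gives the robot as it stands. The module is installed in compiled form; this text tells all that it offers.
- The arm moves only by the shell command python3 -m inch 'ROWS' [FORCE]. ROWS is JSON, a list of rows, each a list of 3 entries, a list of its own where there are three numbers: the shift along the world's x, y, z as a fraction of full scale, then the turn about the world's z as a fraction of full scale, then the finger opening in mm, from 0 to 85.4. In form: [[[tx, ty, tz], spin, fingers], ...]. A call has 1 to 5 rows; each row is the pose to reach, as a shift and turn from the pose commanded when the call began, turning the shorter way round; what a row does not reach only later rows make up. Full scale, the value 1, is 1 m for a shift and 180 degrees for a turn. A row lasts 1/10 s, in which the tool goes at most 50 mm and 8.59 degrees, less where a joint would pass 70% of its speed; a pose out of reach is approached as far as the arm can. A call with a number of a shift or a turn outside -1 to 1 is refused whole. A call with a gripper value outside its range is refused whole. The fingers move at their own pace and stop on an object; FORCE is the grip in N (left out, the last holds). Time passes only in rows, so rows that repeat a pose let the fingers close. It gives the time, the measured TCP pose, the force and the opening at its end, in the units of the state.
- state(): the state, without advancing time (a new reading comes with each control period).
- imaging.get_image(name): name is "side" or "top" or "wrist"; returns the picture (400x640x3 uint8, blue, green, red); there is no depth.
- imaging.camera_info(name): a dict with "fx", "fy", "cx", "cy" (pixels), "D" ([k1, k2, p1, p2, k3] as OpenCV has them; the pictures are not rectified), "R" (3x3) and "t" (3): a world point X has camera coordinates R X + t. Camera axes: x right, y down, z forward; pixel columns grow to the right and rows downward; lengths in m; the calibration is good to about 2 mm. A picture is of the moment at which its call begins: read the wrist's pose just before it. camera_info takes no time and is no camera call; for the wrist camera it gives the pose at the moment of the call.
- job_done(): hands the job in, once; it reports no verdict.
The state is a dict: "t": time; "joint_positions": joint angles; "qvel": joint speeds; "tau": joint torques, N m; "position": TCP position; "tool_rot": TCP orientation; "ft_force": force on the tool from outside, world axes, zero at the start; "ft_torque": the same for the moment, N m; "width": finger opening in m.
Only numpy, scipy, OpenCV 4.12 (cv2) and the standard library are available. Lean on these libraries where they do the work, as an engineer would, in place of code of your own. Each camera call takes 0.05 s, during which the arm holds its last target.

## Working session

There is one attempt and no reset: what is moved stays moved. The work goes in short steps, Python scripts to look and compute and a shell command to move; the robot and the scene stay as the last step left them, time stands still between calls to the robot, and variables do not carry over. Pictures are saved under pics/ and viewed, and the job is handed in when it is done.

```bash
mkdir -p pics; cat > h.py <<'E'
import numpy as np, cv2
from cell import state, imaging, job_done
def cam(n):
    c=imaging.camera_info(n); K=np.array([[c['fx'],0,c['cx']],[0,c['fy'],c['cy']],[0,0,1.]])
    return K,np.array(c['D'],float),np.array(c['R'],float),np.array(c['t'],float)
def ray(c,u,v):
    K,D,R,t=c
    p=cv2.undistortPoints(np.array([[[u,v]]],float),K,D)[0,0]
    return -R.T@t, R.T@np.array([p[0],p[1],1])
def onplane(c,u,v,z):
    o,d=ray(c,u,v); return o+d*(z-o[2])/d[2]
def proj(c,X):
    K,D,R,t=c
    return cv2.projectPoints(np.array(X,float).reshape(-1,1,3),cv2.Rodrigues(R)[0],t,K,D)[0].reshape(-1,2)
E
python3 - <<'E'
from h import *
s=state(); print(s['t'],s['position'],s['tool_rot'],s['width'])
for n in ['side','top','wrist']:
    c=cam(n); im=imaging.get_image(n); cv2.imwrite(f'pics/{n}0.png',im)
    print(n,-c[2].T@c[3],c[2][2],c[0][0,0])
E
```

```text
0.0 [0.23838041 0.57707465 0.23016563] [-3.03398000e-04  1.94661422e-01  9.80869983e-01 -9.56450521e-04] 0.08499225968314182
side [ 0.24160753 -0.44187415  0.50691174] [ 0.46043354  0.6263341  -0.62905211] 368.19851733522023
top [0.4845358  0.01455744 1.04232233] [ 0.09932726 -0.00654138 -0.99503332] 401.68620037079864
wrist [0.16403492 0.60830684 0.37229023] [ 0.28707121 -0.12018573 -0.95033968] 311.8376265161323
```

View pics/top0.png

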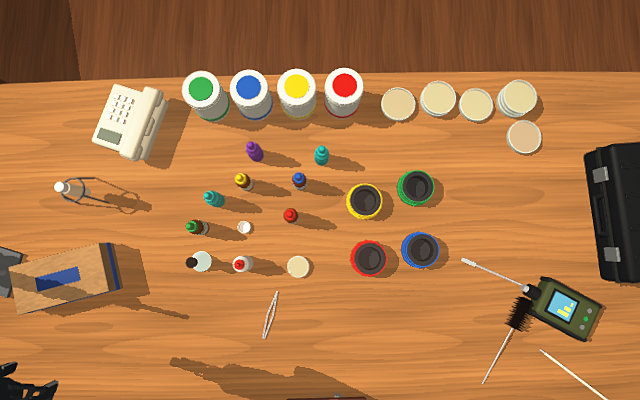

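View pics/side0.png

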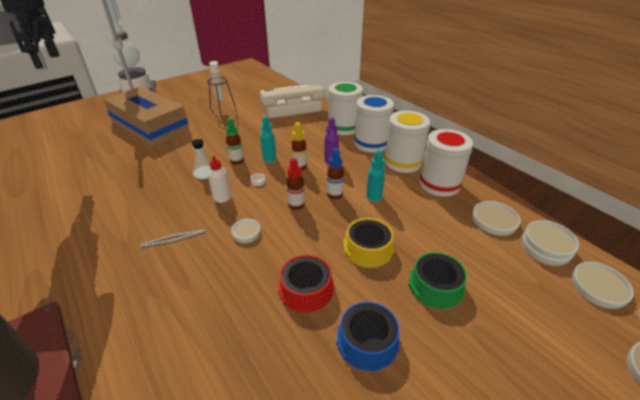

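View pics/wrist0.png

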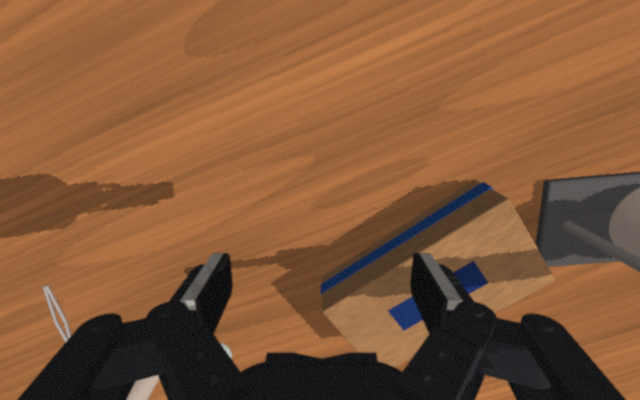

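The top view shows the red bulb at (290,215), yellow (242,180), blue (299,180) and green (195,227). The bases are red (368,258), yellow (364,200), green (416,187) and blue (420,250). The white bottle is at (242,265) and the flask at (200,262). The purple and turquoise bottles are the look-alikes. Next I segment by colour and triangulate.

```bash
cat > m.py <<'E'
from h import *
RG={'red':[(0,6),(172,180)],'yellow':[(22,33)],'blue':[(106,124)],'green':[(50,78)]}
def mask(im,c,s=130,v=50):
    h=cv2.cvtColor(im,cv2.COLOR_BGR2HSV); m=np.zeros(im.shape[:2],np.uint8)
    for a,b in RG[c]: m|=cv2.inRange(h,(a,s,v),(b,255,255))
    return m
def blobs(im,c,amin=15):
    n,l,st,ce=cv2.connectedComponentsWithStats(mask(im,c))
    return [(int(st[i,4]),ce[i].round(1).tolist(),st[i,:4].tolist()) for i in range(1,n) if st[i,4]>=amin]
def tri(c1,p1,c2,p2):
    o1,d1=ray(c1,*p1);o2,d2=ray(c2,*p2)
    A=np.stack([d1,-d2],1); k=np.linalg.lstsq(A,o2-o1,rcond=None)[0]
    a=o1+k[0]*d1;b=o2+k[1]*d2
    return (a+b)/2,np.linalg.norm(a-b)
E
python3 - <<'E'
from m import *
for n in ['top','side']:
    im=cv2.imread(f'pics/{n}0.png')
    for c in RG: print(n,c,[b for b in blobs(im,c)])
E
python3 - <<'E'
import cv2
im=cv2.imread('pics/top0.png'); cv2.imwrite('pics/topz.png',cv2.resize(im[130:290,160:460],None,fx=2.6,fy=2.6,interpolation=cv2.INTER_CUBIC))
E
```

```text
top red [(448, [344.3, 84.9], [332, 73, 25, 24]), (55, [340.6, 113.4], [325, 105, 33, 13]), (114, [289.5, 214.4], [284, 209, 12, 12]), (294, [364.8, 257.0], [350, 240, 37, 37]), (74, [238.8, 264.3], [234, 260, 10, 10]), (28, [352.2, 398.5], [341, 397, 21, 3]), (20, [330.0, 399.0], [321, 398, 19, 2])]
top yellow [(449, [296.1, 85.6], [284, 74, 25, 24]), (50, [299.8, 114.6], [284, 106, 31, 13]), (88, [240.2, 178.2], [235, 173, 11, 11]), (239, [360.2, 203.8], [346, 184, 36, 35]), (18, [566.7, 308.3], [564, 306, 6, 5]), (31, [562.4, 312.5], [558, 309, 10, 7])]
top blue [(439, [247.9, 86.8], [236, 76, 25, 23]), (84, [298.1, 177.6], [293, 173, 11, 11]), (295, [414.0, 249.4], [401, 232, 38, 37]), (85, [114.9, 274.3], [111, 251, 9, 39]), (581, [57.2, 278.5], [35, 267, 45, 24])]
top green [(428, [200.4, 88.3], [189, 77, 24, 23]), (15, [222.9, 113.4], [217, 107, 11, 12]), (288, [409.7, 190.6], [397, 171, 37, 35]), (90, [191.3, 226.2], [186, 221, 12, 11]), (23, [585.1, 318.2], [583, 316, 5, 6])]
side red [(3523, [230.7, 30.4], [190, 0, 79, 67]), (285, [450.5, 138.5], [437, 132, 28, 14]), (101, 
[... 177 characters left out ...]
, 293.0], [278, 255, 56, 58]), (3306, [48.5, 355.3], [9, 303, 72, 97])]
side yellow [(215, [409.6, 118.3], [398, 113, 25, 12]), (139, [297.7, 131.9], [293, 122, 11, 18]), (108, [402.8, 163.9], [386, 157, 36, 11]), (988, [367.6, 251.1], [344, 219, 50, 48])]
side blue [(106, [141.7, 101.6], [131, 97, 22, 10]), (136, [375.0, 101.5], [365, 98, 21, 8]), (324, [153.4, 127.6], [109, 113, 78, 26]), (62, [370.2, 144.3], [356, 139, 30, 8]), (158, [335.0, 158.6], [329, 148, 12, 20]), (1254, [366.6, 350.2], [337, 303, 62, 68])]
side green [(97, [345.5, 87.1], [336, 84, 19, 7]), (110, [230.8, 127.2], [227, 119, 10, 16]), (27, [346.3, 128.2], [339, 127, 15, 3]), (1073, [434.3, 292.6], [409, 264, 57, 45])]
```

View pics/topz.png

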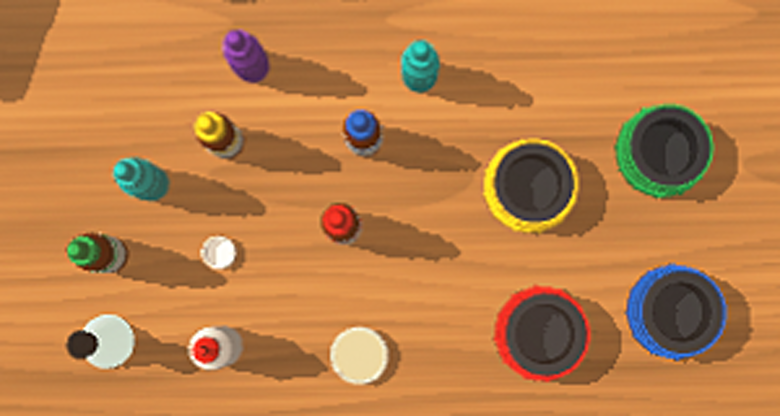

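```bash
cat > loc.py <<'E'
from m import *
def dark(im,box):
    h=cv2.cvtColor(im,cv2.COLOR_BGR2HSV); m=((h[...,1]<90)&(h[...,2]<110)).astype(np.uint8)
    x,y,w,hh=box; mm=np.zeros_like(m); mm[y:y+hh,x:x+w]=m[y:y+hh,x:x+w]
    mm=cv2.morphologyEx(mm,cv2.MORPH_CLOSE,np.ones((3,3),np.uint8))
    cs=cv2.findContours(mm,cv2.RETR_EXTERNAL,cv2.CHAIN_APPROX_NONE)[0]
    return cv2.fitEllipse(cv2.convexHull(max(cs,key=cv2.contourArea)))
def bases(tag):
    out={}
    for n in ['top','side']:
        im=cv2.imread(f'pics/{n}{tag}.png'); c=cam(n)
        for col in RG:
            bs=[b for b in blobs(im,col,150) if (n=='top' and b[1][0]>340 and b[1][1]>150 and b[1][1]<300) or (n=='side' and b[1][1]>200 and b[1][0]>200)]
            b=max(bs); e=dark(im,b[2]); 
            L=onplane(c,e[0][0]-e[1][0]/2,e[0][1],.04); R=onplane(c,e[0][0]+e[1][0]/2,e[0][1],.04)
            P=onplane(c,*e[0],.04)
            out.setdefault(col,{})[n]=P[:2].round(4).tolist(); print('base',n,col,np.round(e[0],1),np.round(e[1],1),P[:2].round(4),np.linalg.norm(L-R).round(4))
    return out
E
python3 - <<'E'
from loc import *
bases('0')
ct,cs=cam('top'),cam('side')
T={'red':(289.5,214.4),'yellow':(240.2,178.2),'blue':(298.1,177.6),'green':(191.3,226.2),'white':(238.8,264.3)}
S={'red':(294.1,169.1),'yellow':(297.7,131.9),'blue':(335,158.6),'green':(230.8,127.2),'white':(214.6,163.9)}
for k in T:
    P,e=tri(ct,T[k],cs,S[k]); print(k,P.round(4),e.round(4), onplane(ct,*T[k],.1).round(4))
# lookalikes / flask / white disc ground approx
for k,uv,z in [('purple',(249,146),.118),('turq1',(321.5,149),.118),('turq2',(206.5,195),.118),('flask stopper',(191,262),.086),('white cap',(244,227),.02),('disc',(298,267),.02)]: print(k,onplane(ct,*uv,z).round(3))
E
```

```text
base top red [369.7 258.3] [30.1 30.6] [ 0.4508 -0.1177] 0.0749
base top yellow [365.  199.9] [29.5 29.8] [ 0.5967 -0.1109] 0.0743
base top blue [422.1 250.1] [29.8 32.6] [ 0.468  -0.2494] 0.0749
base top green [417.2 185.9] [29.1 30.1] [ 0.6295 -0.2446] 0.0742
base side red [305.1 274.8] [34.6 45.8] [ 0.4486 -0.1185] 0.0558
base side yellow [369.5 233.9] [26.  39.8] [ 0.5949 -0.1117] 0.0469
base side blue [369.2 327.5] [45.9 54.3] [ 0.4666 -0.2508] 0.0649
base side green [440.5 272.1] [32.2 48.5] [ 0.6268 -0.2466] 0.0525
red [0.5599 0.076  0.0934] 0.0005 [0.5596 0.0755 0.1   ]
yellow [0.648  0.1926 0.0967] 0.0021 [0.6483 0.1914 0.1   ]
blue [0.6469 0.0544 0.0954] 0.0014 [0.6467 0.0538 0.1   ]
green [0.536  0.3088 0.0962] 0.0018 [0.5366 0.3072 0.1   ]
white [0.4442 0.198  0.0881] 0.0018 [0.4456 0.1954 0.1   ]
purple [0.721 0.167 0.118]
turq1 [ 0.71  -0.003  0.118]
turq2 [0.607 0.267 0.118]
flask stopper [0.453 0.312 0.086]
white cap [0.536 0.197 0.02 ]
disc [0.432 0.061 0.02 ]
```

Both views agree to about 3 mm, and the heights are plausible. I plan to grip each collar with the TCP about 80 mm up the bottle. The jaw direction of 67.5° from x clears every neighbour, so no turns are needed. Green goes first: the shift is dx +0.298, dy −0.269.

```bash
python3 -m inch '[[[0.045,-0.04,0],0,70],[[0.09,-0.08,0],0,70],[[0.13,-0.12,0],0,70],[[0.17,-0.155,0],0,70],[[0.2,-0.18,0],0,70]]' 40; python3 -m inch '[[[0.03,-0.027,0],0,70],[[0.06,-0.054,0],0,70],[[0.085,-0.077,0],0,70],[[0.098,-0.089,0],0,70],[[0.098,-0.089,0],0,70]]'
python3 - <<'E'
from m import *
c=cam('wrist'); im=imaging.get_image('wrist')
s=state();print(s['t'],s['position'])
for p in proj(c,[[.536,.308,.118],[.536,.308,.08]]): cv2.circle(im,tuple(int(round(x)) for x in p),4,(255,0,255),1)
cv2.imwrite('pics/w1.png',im)
E
```

```text
t: 0.65
position: [0.4251, 0.4085, 0.2311]
tool_rot: [-0.0, 0.194, 0.981, -0.0]
ft_force: [0.3, -0.5, -0.7]
width: 0.0702
t: 1.15
position: [0.5234, 0.3195, 0.2309]
tool_rot: [-0.0, 0.196, 0.981, -0.0]
ft_force: [-0.3, -0.2, 0.3]
width: 0.0698
1.2 [0.5222655  0.32075364 0.2308769 ]
```

View pics/w1.png

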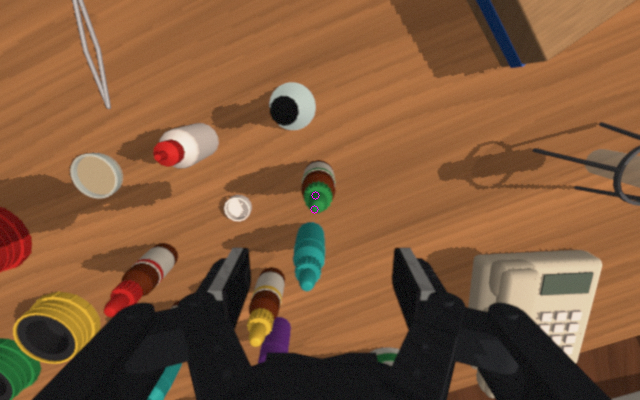

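The projected axis (about 314,210) sits roughly 3 mm left of the imaged bulb (318,209), so I take green as (0.536, 0.310).

```bash
python3 -m inch '[[[0.014,-0.011,0],0,70],[[0.014,-0.011,-0.03],0,70],[[0.014,-0.011,-0.06],0,70],[[0.014,-0.011,-0.07],0,70],[[0.014,-0.011,-0.07],0,70]]'
python3 - <<'E'
from m import *
c=cam('wrist'); im=imaging.get_image('wrist')
s=state();print(s['t'],s['position'])
cv2.imwrite('pics/w2.png',im)
for n in ['side']:
  im=imaging.get_image(n); cv2.imwrite('pics/s2.png',cv2.resize(im[60:260,150:410],None,fx=3,fy=3))
E
```

```text
t: 1.7
position: [0.5345, 0.3102, 0.1592]
tool_rot: [-0.002, 0.194, 0.981, -0.001]
ft_force: [0.3, 0.6, 1.0]
width: 0.0702
1.75 [0.53569052 0.31058528 0.16122657]
```

View pics/w2.png

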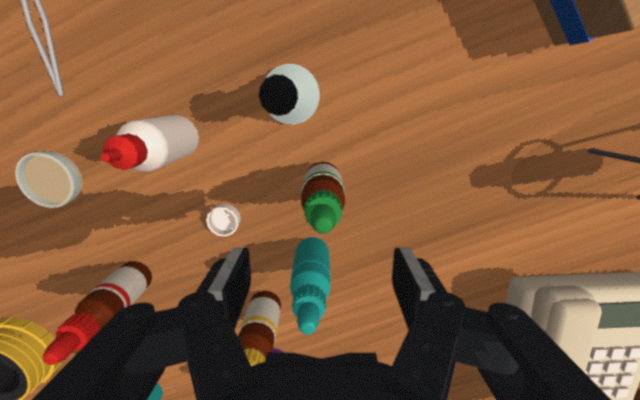

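View pics/s2.png

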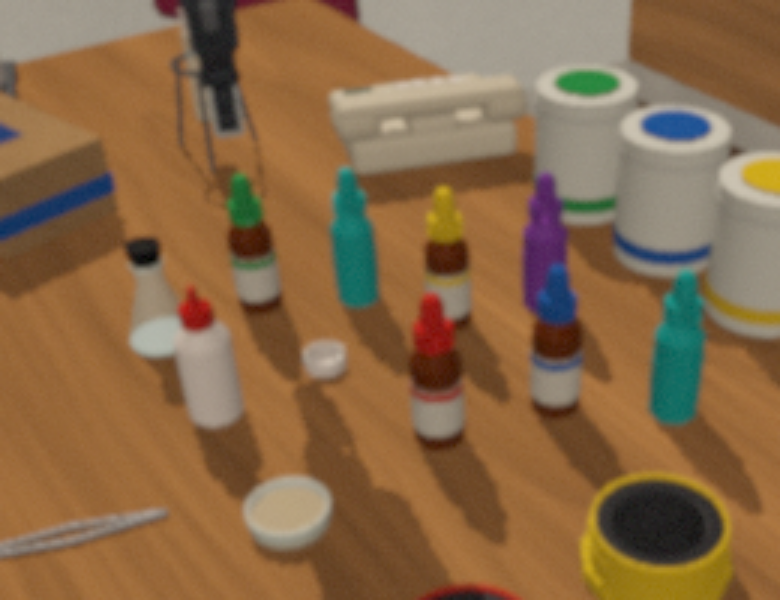

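```bash
python3 - <<'E'
from m import *
cs=cam('side');ct=cam('top');cw=cam('wrist')
P=np.array(state()['position']);j=np.array([.382,.924,0])
pts=[P,P+j*.035,P-j*.035,[.536,.31,.118],[.536,.31,0]]
for n,c in [('side',cs),('wrist',cw),('top',ct)]: print(n,proj(c,pts).round(0).tolist())
im=imaging.get_image('top'); cv2.imwrite('pics/t2.png',cv2.resize(im[130:330,100:360],None,fx=3,fy=3))
E
```

```text
side [[226.0, 100.0], [226.0, 94.0], [227.0, 107.0], [230.0, 119.0], [237.0, 161.0]]
wrist [[321.0, 258.0], [389.0, 258.0], [252.0, 257.0], [319.0, 223.0], [320.0, 176.0]]
top [[181.0, 225.0], [166.0, 219.0], [195.0, 231.0], [188.0, 226.0], [202.0, 228.0]]
```

View pics/t2.png

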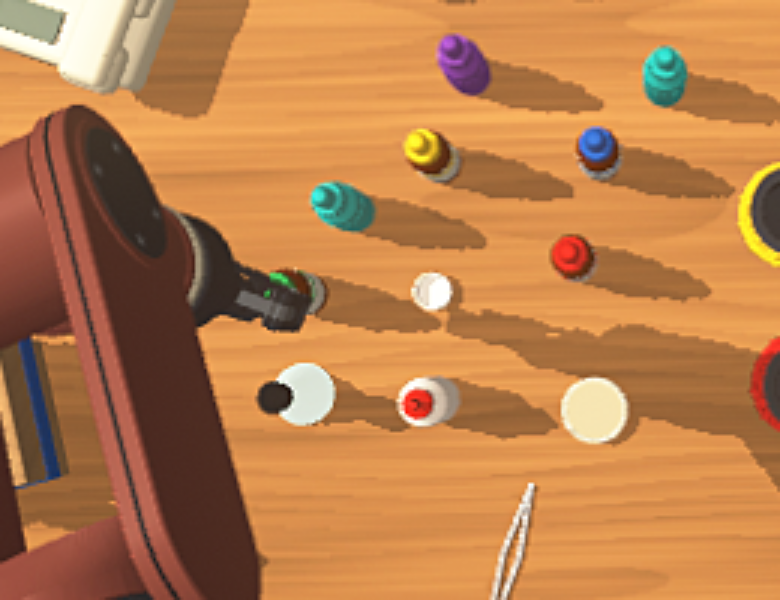

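The overlay matches: the bulb is at wrist (323,226) against a predicted (319,223), about 2 mm off. I descend and grip.

```bash
python3 -m inch '[[[0.001,0.002,-0.02],0,70],[[0.001,0.002,-0.05],0,70],[[0.001,0.002,-0.075],0,70],[[0.001,0.002,-0.081],0,70],[[0.001,0.002,-0.081],0,60]]'; python3 -m inch '[[[0,0,0],0,40],[[0,0,0],0,30],[[0,0,0],0,20],[[0,0,0],0,15],[[0,0,0],0,15]]' 40;  python3 -m inch '[[[0,0,0],0,15],[[0,0,0],0,15],[[0,0,0],0,15]]'
python3 - <<'E'
from m import *
cv2.imwrite('pics/w3.png',imaging.get_image('wrist'))
im=imaging.get_image('side'); cv2.imwrite('pics/s3.png',cv2.resize(im[60:260,150:410],None,fx=3,fy=3))
E
```

```text
t: 2.35
position: [0.5372, 0.3122, 0.0807]
tool_rot: [-0.0, 0.195, 0.981, -0.0]
ft_force: [-0.0, -0.6, 0.7]
width: 0.0604
t: 2.85
position: [0.5386, 0.3125, 0.0825]
tool_rot: [0.001, 0.195, 0.981, 0.001]
ft_force: [-0.1, -1.1, 6.8]
width: 0.0234
t: 3.15
position: [0.5386, 0.3125, 0.0825]
tool_rot: [0.001, 0.195, 0.981, 0.001]
ft_force: [-0.5, -1.6, 6.9]
width: 0.0233
```

View pics/w3.png

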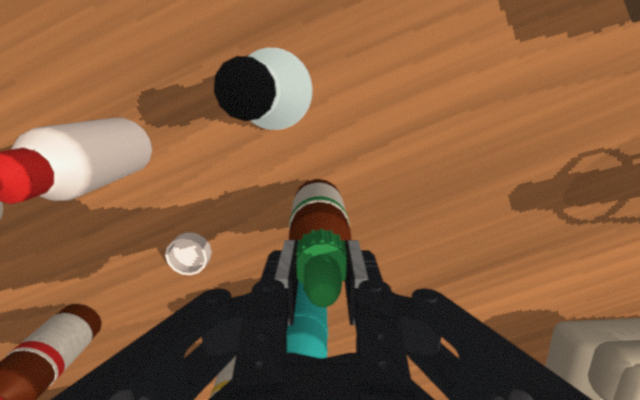

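View pics/s3.png

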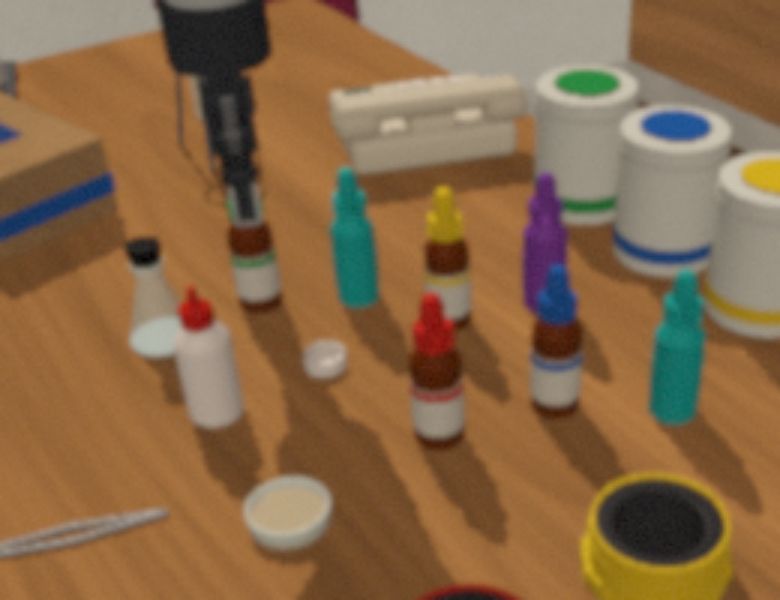

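Gripped on the collar with width 23 mm. The fingers press lightly on the shoulder (7 N). I lift gently and check that it holds.

```bash
python3 -m inch '[[[0,0,0.004],0,15],[[0,0,0.012],0,15],[[0,0,0.025],0,15],[[0,0,0.04],0,15],[[0,0,0.055],0,15]]' 60; python3 -m inch '[[[0,0,0.025],0,15],[[0,0,0.055],0,15],[[0,0,0.08],0,15],[[0,0,0.095],0,15],[[0,0,0.095],0,15]]'
python3 - <<'E'
from m import *
print(state()['position'],state()['width'])
im=imaging.get_image('side'); cv2.imwrite('pics/s4.png',cv2.resize(im[0:240,150:410],None,fx=2.5,fy=2.5))
cv2.imwrite('pics/w4.png',imaging.get_image('wrist'))
E
```

```text
t: 3.75
position: [0.5374, 0.3123, 0.137]
tool_rot: [0.0, 0.195, 0.981, 0.0]
ft_force: [0.3, 0.0, -1.1]
width: 0.0223
t: 4.25
position: [0.5387, 0.3129, 0.2342]
tool_rot: [0.003, 0.195, 0.981, 0.002]
ft_force: [0.4, 1.3, -0.9]
width: 0.0223
[0.5387427  0.31287233 0.23418899] 0.022271348284149683
```

View pics/s4.png

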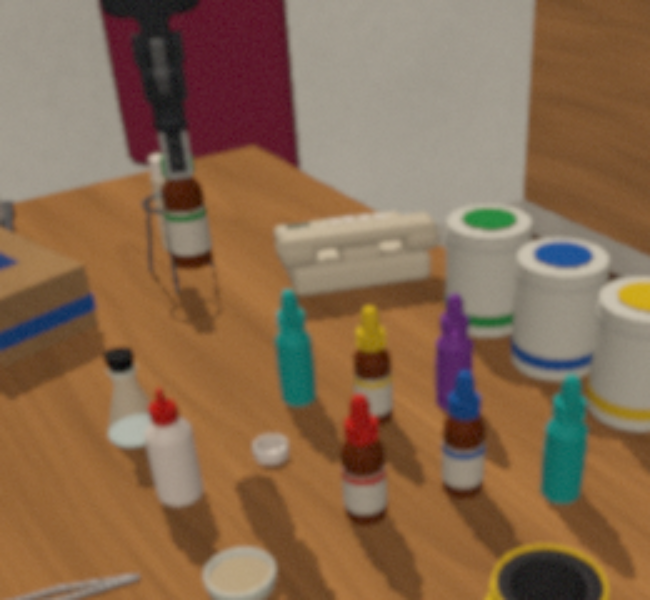

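View pics/w4.png

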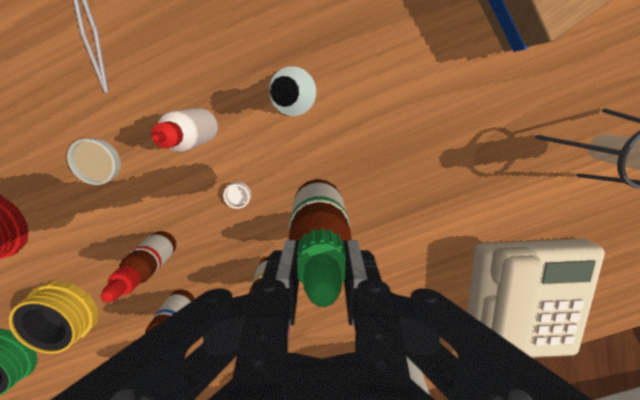

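The bottle is held straight. I carry green to the green base at (0.628, −0.246), with dx +0.090, dy −0.558.

```bash
python3 -m inch '[[[0.003,-0.02,0],0,15],[[0.009,-0.055,0],0,15],[[0.016,-0.098,0],0,15],[[0.023,-0.14,0],0,15],[[0.03,-0.183,0],0,15]]'; python3 -m inch '[[[0.007,-0.043,0],0,15],[[0.014,-0.086,0],0,15],[[0.021,-0.129,0],0,15],[[0.028,-0.172,0],0,15],[[0.035,-0.215,0],0,15]]'; python3 -m inch '[[[0.007,-0.043,0],0,15],[[0.014,-0.086,0],0,15],[[0.019,-0.12,0],0,15],[[0.023,-0.142,0],0,15],[[0.025,-0.158,0],0,15]]'; python3 -m inch '[[[0,0,0],0,15],[[0,0,0],0,15]]'
cat > chk.py <<'E'
import sys
from loc import *
tag,col=sys.argv[1],sys.argv[2]
for n in ['top','side','wrist']:
    c=cam(n); im=imaging.get_image(n); cv2.imwrite(f'pics/{n}{tag}.png',im)
s=state(); print(s['t'],np.round(s['position'],4),s['width'],np.round(s['ft_force'],1))
a=cv2.imread(f'pics/side{tag}.png'); w=cv2.imread(f'pics/wrist{tag}.png')
a=cv2.resize(a,None,fx=1.25,fy=1.25)[:,140:700]; w=cv2.resize(w[100:,200:440],None,fx=1,fy=1)
cv2.imwrite(f'pics/c{tag}.png',np.hstack([a,cv2.copyMakeBorder(w,0,a.shape[0]-w.shape[0],0,0,cv2.BORDER_CONSTANT)]))
E
python3 chk.py 5 green
```

```text
t: 4.85
position: [0.566, 0.1277, 0.2279]
tool_rot: [-0.002, 0.194, 0.981, -0.001]
ft_force: [0.2, -0.1, -0.6]
width: 0.0225
t: 5.35
position: [0.6011, -0.0873, 0.2279]
tool_rot: [-0.002, 0.195, 0.981, 0.0]
ft_force: [0.4, 0.5, -0.5]
width: 0.0225
t: 5.85
position: [0.6261, -0.2454, 0.2275]
tool_rot: [-0.002, 0.195, 0.981, 0.0]
ft_force: [-0.3, 0.2, -0.3]
width: 0.0222
t: 6.05
position: [0.6267, -0.2429, 0.2291]
tool_rot: [-0.001, 0.195, 0.981, 0.001]
ft_force: [0.5, 0.4, -0.9]
width: 0.0223
6.2 [ 0.6272 -0.2423  0.2302] 0.02253295148798512 [-0.1 -0.1 -1.4]
```

View pics/c5.png

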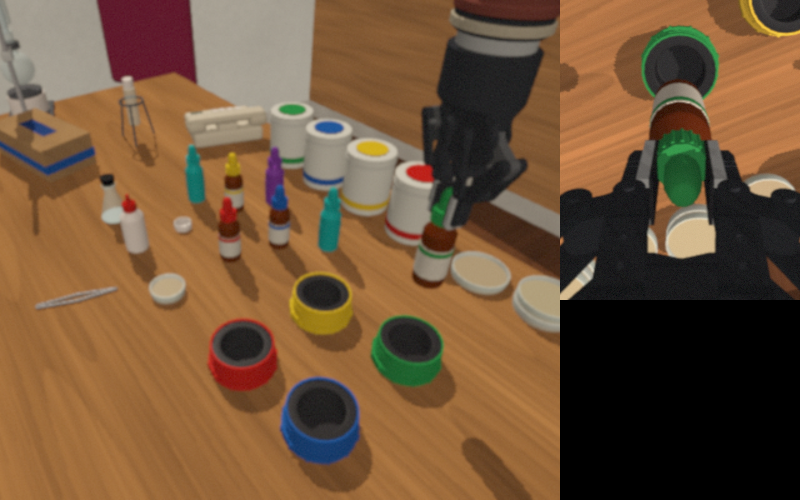

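View pics/wrist5.png

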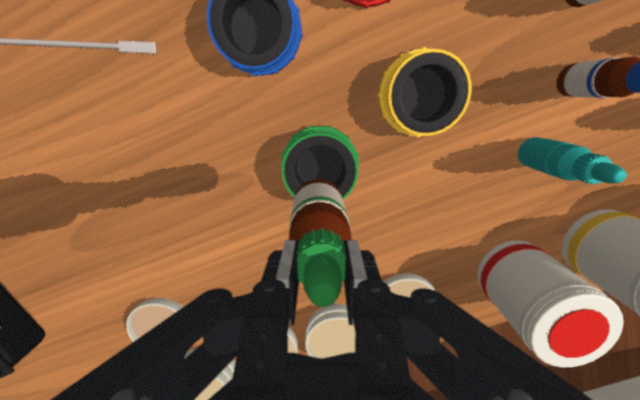

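Green hangs over its base. In the wrist view the green base is centred near (320,163). I now measure its centre from this view, and the bottle body's axis from the side view.

```bash
cat >> loc.py <<'E'
def axis_check(tag,P,L=0.0825):
    """held bottle: predicted pixels of foot centre and collar for a vertical bottle at TCP P"""
    P=np.array(P)
    for n in ['side','wrist','top']:
        print(n,proj(cam(n),[P+[0,0,-L],P+[0,0,.068-L],P+[0,0,.118-L]]).round(0).tolist())
E
python3 - <<'E'
from loc import *
c=cam('wrist')
for uv in [(320,164)]: print('green base z.04',onplane(c,*uv,.04).round(4))
P=state()['position']; axis_check('5',P); print(np.round(P,4))
ct=cam('top'); bases('0') if 0 else None
im=cv2.imread('pics/side5.png'); cv2.imwrite('pics/sz.png',cv2.resize(im[140:330,380:560],None,fx=3,fy=3))
E
```

```text
green base z.04 [ 0.6208 -0.2405  0.04  ]
side [[453.0, 222.0], [465.0, 184.0], [474.0, 151.0]]
wrist [[321.0, 203.0], [321.0, 245.0], [321.0, 302.0]]
top [[428.0, 180.0], [437.0, 175.0], [445.0, 170.0]]
[ 0.6272 -0.2423  0.2302]
```

View pics/sz.png

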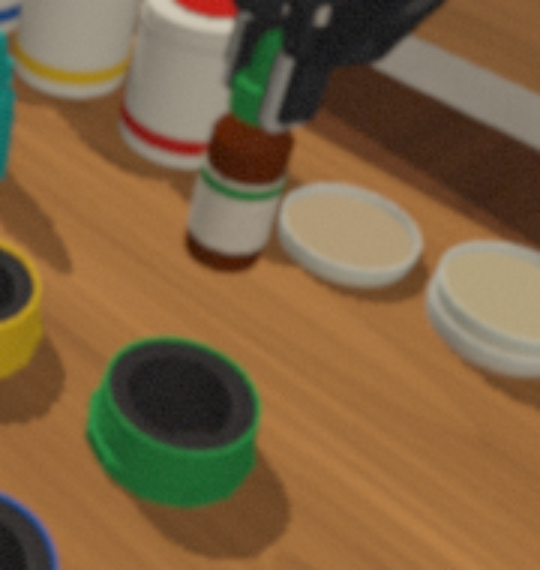

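Prediction and picture agree: the foot is at side (456,224) against (453,222). The base estimate averages to (0.626, −0.244), inside the well's 10 mm clearance. I lower in steps.

```bash
python3 -m inch '[[[-0.001,-0.002,-0.03],0,15],[[-0.001,-0.002,-0.06],0,15],[[-0.001,-0.002,-0.085],0,15],[[-0.001,-0.002,-0.095],0,15],[[-0.001,-0.002,-0.095],0,15]]'; python3 chk.py 6 green
```

```text
t: 6.7
position: [0.6252, -0.2444, 0.1336]
tool_rot: [-0.002, 0.194, 0.981, 0.001]
ft_force: [-0.2, 0.3, -0.6]
width: 0.0221
6.85 [ 0.6274 -0.2461  0.1374] 0.02221375747605914 [-0.3  0.3  0.1]
```

View pics/c6.png

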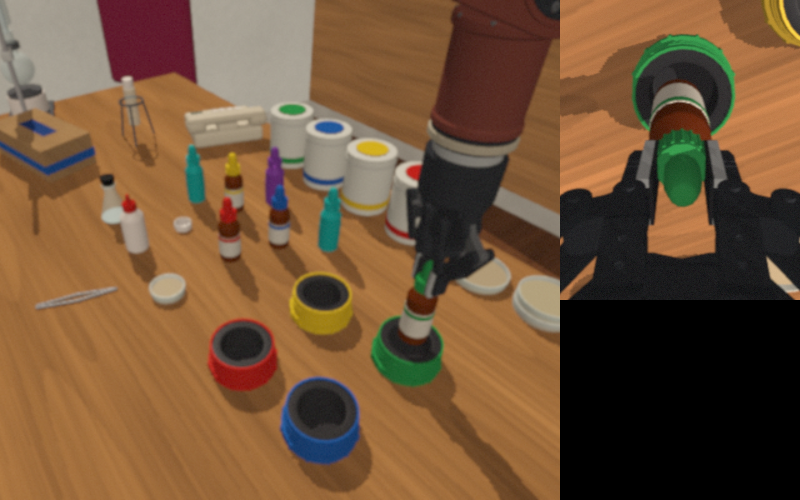

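View pics/wrist6.png

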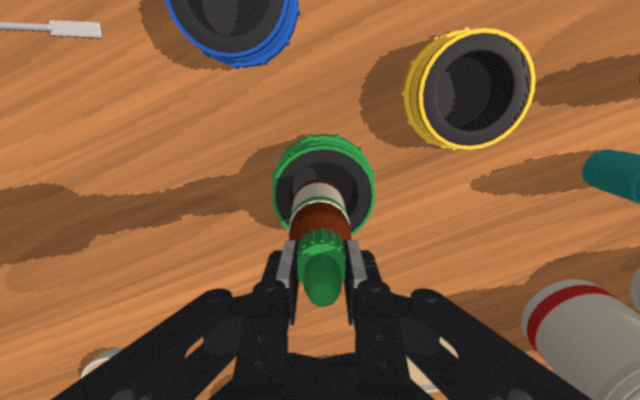

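```bash
python3 - <<'E'
from loc import *
P=np.array(state()['position']);print(P)
for n in ['wrist','side']:
    print(n,proj(cam(n),[[P[0],P[1],.04],[P[0],P[1],.055],[P[0]+.0,P[1]-.01,.04],[P[0]+.01,P[1],.04]]).round(0).tolist())
im=cv2.imread('pics/side6.png'); cv2.imwrite('pics/sz6.png',cv2.resize(im[180:330,360:520],None,fx=4,fy=4))
im=cv2.imread('pics/wrist6.png'); cv2.imwrite('pics/wz6.png',cv2.resize(im[120:270,240:400],None,fx=4,fy=4))
E
```

```text
[ 0.62737919 -0.24605895  0.13744557]
wrist [[321.0, 197.0], [321.0, 203.0], [309.0, 201.0], [325.0, 207.0]]
side [[440.0, 272.0], [442.0, 266.0], [445.0, 276.0], [444.0, 269.0]]
```

View pics/sz6.png

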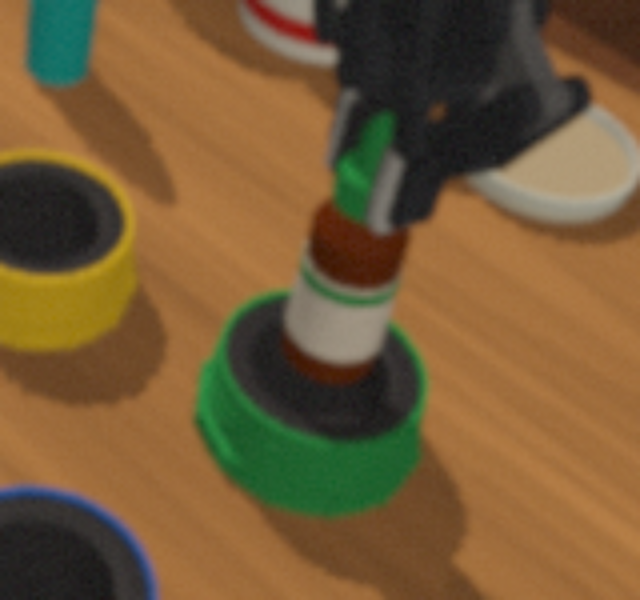

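View pics/wz6.png

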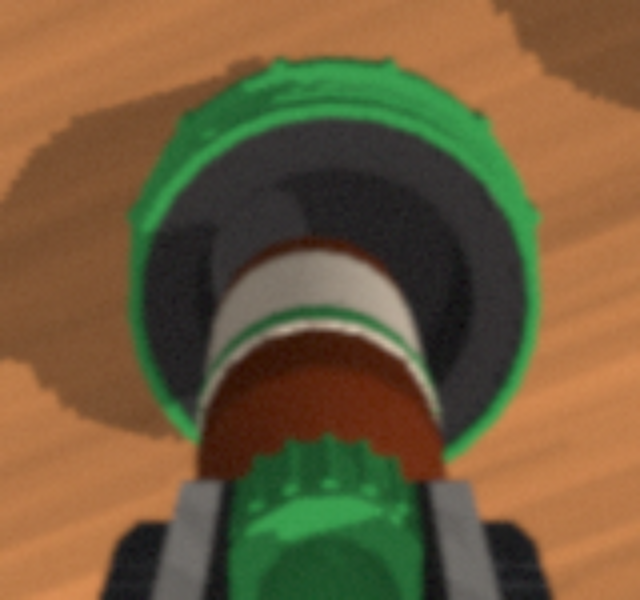

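Aligned within about 3 mm: the foam centre is at wrist (324,196) against a TCP projection of (321,197). I nudge y +2 mm and lower.

```bash
python3 -m inch '[[[0,0.002,-0.01],0,15],[[0,0.002,-0.025],0,15],[[0,0.002,-0.035],0,15],[[0,0.002,-0.042],0,15],[[0,0.002,-0.042],0,15]]'; python3 -m inch '[[[0,0,-0.002],0,15],[[0,0,-0.002],0,15],[[0,0,-0.002],0,15]]';
```

```text
t: 7.35
position: [0.6249, -0.2433, 0.0909]
tool_rot: [-0.002, 0.195, 0.981, 0.001]
ft_force: [-0.2, -0.1, -0.6]
width: 0.0223
t: 7.65
position: [0.6266, -0.2441, 0.0919]
tool_rot: [0.0, 0.195, 0.981, -0.0]
ft_force: [0.0, -0.2, -0.7]
width: 0.0221
```

```bash
python3 -m inch '[[[0,0,-0.002],0,15],[[0,0,-0.002],0,15],[[0,0,-0.002],0,15]]';python3 -m inch '[[[0,0,-0.002],0,15],[[0,0,-0.002],0,15],[[0,0,-0.002],0,15]]';
```

```text
t: 7.95
position: [0.6262, -0.2438, 0.0893]
tool_rot: [0.0, 0.195, 0.981, 0.0]
ft_force: [-0.1, -0.1, -1.6]
width: 0.0226
t: 8.25
position: [0.627, -0.2444, 0.0887]
tool_rot: [0.001, 0.195, 0.981, -0.0]
ft_force: [-0.8, 0.1, 5.8]
width: 0.0222
```

Floor contact: +5.8 N at TCP 0.0887, as expected. I release slowly and rise.

```bash
python3 -m inch '[[[0,0,0.001],0,27],[[0,0,0.001],0,32],[[0,0,0.001],0,40],[[0,0,0.001],0,50],[[0,0,0.001],0,60]]' 20;python3 -m inch '[[[0,0,0.005],0,65],[[0,0,0.02],0,70],[[0,0,0.05],0,70],[[0,0,0.09],0,70],[[0,0,0.12],0,70]]' 60; python3 chk.py 7 green
```

```text
t: 8.75
position: [0.6261, -0.2438, 0.088]
tool_rot: [-0.0, 0.195, 0.981, 0.0]
ft_force: [0.1, 0.3, 1.3]
width: 0.0599
t: 9.25
position: [0.627, -0.2442, 0.2125]
tool_rot: [0.002, 0.195, 0.981, -0.0]
ft_force: [0.7, -0.7, 0.4]
width: 0.0695
9.4 [ 0.6283 -0.2449  0.2137] 0.07003834695178578 [ 0.6  0.5 -0.5]
```

View pics/c7.png

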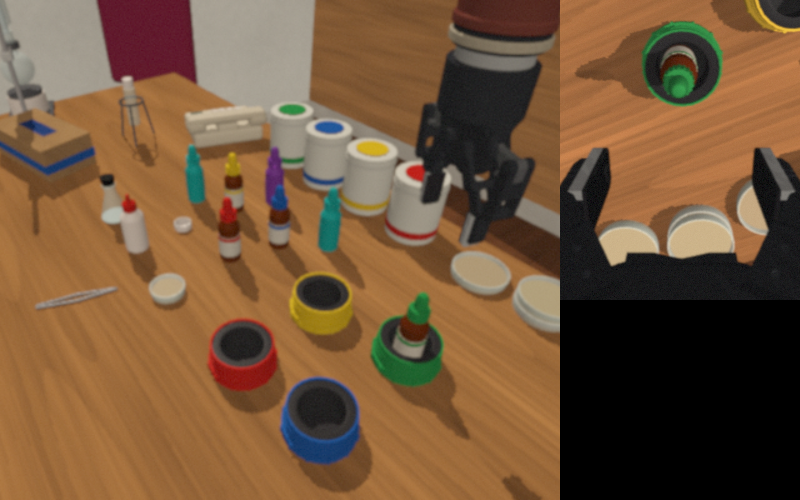

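View pics/wrist7.png

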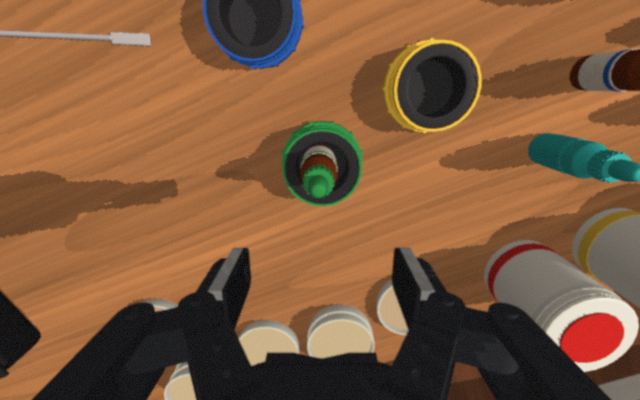

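Green stands upright in its well (side around (331,265) in image pixels after rescale, wrist (320,180)). Next is yellow at (0.648, 0.193): dx +0.021, dy +0.437.

```bash
python3 -m inch '[[[0.002,0.04,0.005],0,70],[[0.004,0.085,0.01],0,70],[[0.006,0.13,0.015],0,70],[[0.008,0.175,0.017],0,70],[[0.01,0.22,0.017],0,70]]'; python3 -m inch '[[[0.002,0.045,0],0,70],[[0.004,0.09,0],0,70],[[0.006,0.135,0],0,70],[[0.009,0.18,0],0,70],[[0.011,0.218,0],0,70]]'; python3 -m inch '[[[0,0,-0.02],0,70],[[0,0,-0.05],0,70],[[0,0,-0.07],0,70],[[0,0,-0.07],0,70]]'
cat > wb.py <<'E'
import sys
from loc import *
col=sys.argv[1]; X=[float(v) for v in sys.argv[2:4]]
p0=state()['position'];c=cam('wrist'); im=imaging.get_image('wrist'); 
print(np.round(p0,4),np.round(state()['position'],4))
pr=proj(c,[[*X,.118],[*X,.096],[*X,.08]]); print(pr.round(1).tolist(),'TCP->',proj(c,[p0]).round(0).tolist())
bs=blobs(im,col,40); print(bs)
for b in bs:
    if 200<b[1][0]<440: print('centroid at z.1:',onplane(c,*b[1],.1).round(4), 'tip z.114', onplane(c,b[1][0],b[2][1]+b[2][3]-6,.114).round(4))
for p in pr: cv2.circle(im,tuple(int(round(x)) for x in p),3,(255,0,255),1)
cv2.imwrite(f'pics/wb_{sys.argv[4]}.png',im)
E
python3 wb.py yellow .648 .1926 y
```

```text
t: 9.9
position: [0.6357, -0.0221, 0.2251]
tool_rot: [-0.0, 0.195, 0.981, 0.0]
ft_force: [0.9, -0.1, -0.4]
width: 0.07
t: 10.4
position: [0.6463, 0.1965, 0.2245]
tool_rot: [-0.001, 0.194, 0.981, -0.0]
ft_force: [0.9, 1.0, -0.1]
width: 0.0702
t: 10.8
position: [0.6438, 0.1938, 0.1501]
tool_rot: [-0.004, 0.194, 0.981, -0.002]
ft_force: [0.4, -0.9, -1.4]
width: 0.0699
[0.6438 0.1938 0.1501] [0.6453 0.1939 0.1526]
[[321.8, 237.9], [321.8, 223.8], [321.9, 215.2]] TCP-> [[321.0, 258.0]]
[(262, [331.1, 213.8], [311, 204, 32, 29]), (52, [24.8, 221.7], [19, 217, 15, 11]), (57, [45.3, 223.7], [35, 217, 20, 14]), (42, [62.4, 230.9], [59, 225, 10, 15]), (96, [330.0, 232.8], [325, 226, 11, 15]), (137, [44.3, 252.9], [32, 240, 27, 25]), (133, [66.2, 272.5], [52, 256, 21, 32]), (63, [41.5, 285.0], [30, 271, 17, 29])]
centroid at z.1: [0.6421 0.2016 0.1   ] tip z.114 [0.6451 0.2001 0.114 ]
centroid at z.1: [0.6546 0.1959 0.1   ] tip z.114 [0.6499 0.1974 0.114 ]
```

View pics/wb_y.png

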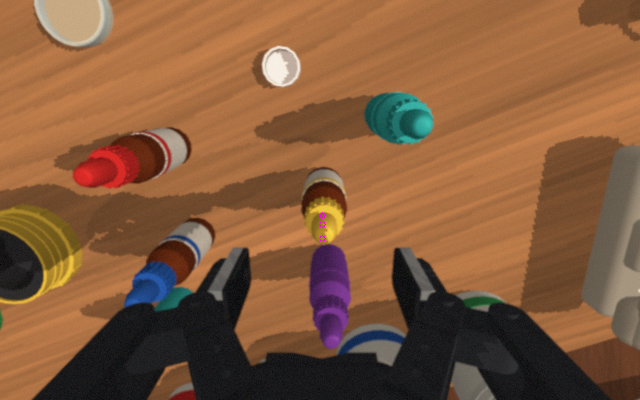

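The bulb tip at (327,238) against the projection (322,238) puts yellow near (0.649, 0.195). I descend and grip.

```bash
python3 -m inch '[[[0.003,0.001,-0.015],0,70],[[0.003,0.001,-0.04],0,70],[[0.003,0.001,-0.065],0,70],[[0.003,0.001,-0.071],0,70],[[0.003,0.001,-0.071],0,60]]'; python3 -m inch '[[[0,0,0],0,40],[[0,0,0],0,30],[[0,0,0],0,20],[[0,0,0],0,15],[[0,0,0],0,15]]' 40;  python3 -m inch '[[[0,0,0],0,15],[[0,0,0],0,15],[[0,0,0],0,15]]' 60; python3 chk.py 8 yellow
```

```text
t: 11.35
position: [0.6498, 0.1949, 0.0835]
tool_rot: [-0.001, 0.195, 0.981, -0.0]
ft_force: [-0.5, -1.0, 0.2]
width: 0.0603
t: 11.85
position: [0.6515, 0.1953, 0.0865]
tool_rot: [0.002, 0.195, 0.981, 0.001]
ft_force: [-0.9, -1.3, 6.5]
width: 0.0224
t: 12.15
position: [0.6516, 0.1952, 0.0866]
tool_rot: [0.002, 0.195, 0.981, 0.001]
ft_force: [0.3, -1.5, 5.9]
width: 0.0218
12.3 [0.6516 0.1952 0.0866] 0.022207140260761468 [-0.3 -0.7  6.7]
```

View pics/c8.png

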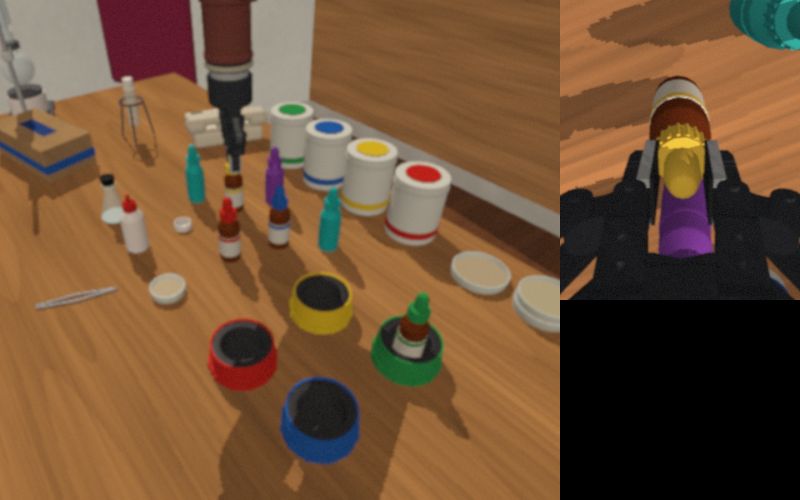

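Yellow is gripped with the TCP at 0.0866, so its seated TCP should be about 0.0925. I lift and carry it to the yellow base at (0.596, −0.111).

```bash
python3 -m inch '[[[0,0,0.004],0,15],[[0,0,0.015],0,15],[[0,0,0.035],0,15],[[0,0,0.06],0,15],[[0,0,0.085],0,15]]'; python3 -m inch '[[[0,0,0.03],0,15],[[0,0,0.055],0,15],[[0,0,0.063],0,15],[[0,0,0.063],0,15]]'; python3 -m inch '[[[-0.004,-0.02,0],0,15],[[-0.011,-0.06,0],0,15],[[-0.018,-0.1,0],0,15],[[-0.025,-0.14,0],0,15],[[-0.032,-0.18,0],0,15]]'; python3 -m inch '[[[-0.007,-0.04,0],0,15],[[-0.015,-0.08,0],0,15],[[-0.02,-0.11,0],0,15],[[-0.023,-0.126,0],0,15],[[-0.023,-0.126,0],0,15]]'; python3 -m inch '[[[0,0,-0.04],0,15],[[0,0,-0.07],0,15],[[0,0,-0.09],0,15],[[0,0,-0.09],0,15],[[0,0,-0.09],0,15]]'; python3 chk.py 9 yellow
cat > pz.py <<'E'
import sys
from loc import *
tag=sys.argv[1]; x,y=map(int,sys.argv[2:4])
P=np.array(state()['position'])
a=cv2.imread(f'pics/side{tag}.png'); w=cv2.imread(f'pics/wrist{tag}.png')
for n,im in (('side',a),('wrist',w)):
    p=proj(cam(n),[[P[0],P[1],.04]])[0]; print(n,p.round(1)); cv2.circle(im,tuple(int(round(v)) for v in p),2,(255,0,255),-1)
A=cv2.resize(a[y:y+150,x:x+130],None,fx=3,fy=3); W=cv2.resize(w[110:260,255:385],None,fx=3,fy=3)
cv2.imwrite(f'pics/pz{tag}.png',np.hstack([A,W]))
E
python3 pz.py 9 305 150
```

```text
t: 12.8
position: [0.6497, 0.1951, 0.1701]
tool_rot: [-0.001, 0.195, 0.981, -0.0]
ft_force: [0.3, 0.3, -1.7]
width: 0.022
t: 13.2
position: [0.6509, 0.1953, 0.2342]
tool_rot: [0.001, 0.195, 0.981, 0.001]
ft_force: [0.7, -0.6, -1.6]
width: 0.022
t: 13.7
position: [0.6162, 0.0131, 0.2297]
tool_rot: [-0.002, 0.195, 0.981, -0.0]
ft_force: [-0.7, 0.0, -1.1]
width: 0.0216
t: 14.2
position: [0.5938, -0.113, 0.2306]
tool_rot: [-0.001, 0.196, 0.981, -0.0]
ft_force: [0.4, 0.7, -0.3]
width: 0.0218
t: 14.7
position: [0.5951, -0.1097, 0.142]
tool_rot: [-0.001, 0.194, 0.981, 0.0]
ft_force: [-0.0, -0.0, -0.8]
width: 0.0221
14.85 [ 0.5965 -0.1108  0.1442] 0.021720601514208487 [ 0.6  0.2 -0.8]
side [369.8 233.3]
wrist [320.7 194. ]
```

View pics/pz9.png

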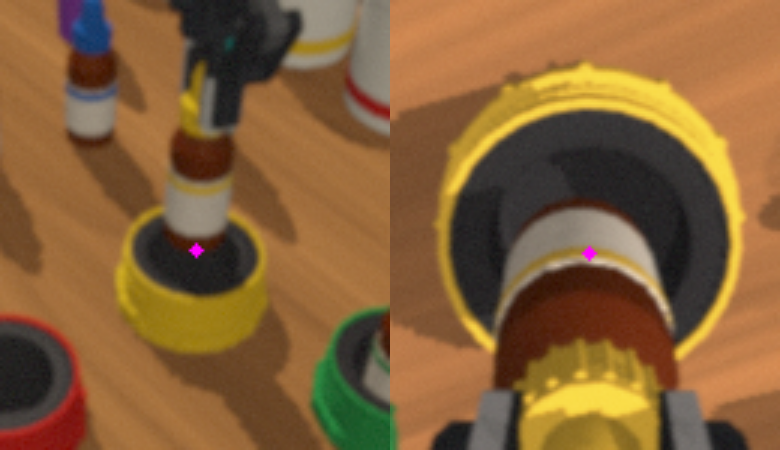

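Well centred: the mark at (589,253) sits on a foam centre of about (591,246) in the wrist crop. I lower.

```bash
python3 -m inch '[[[0,0,-0.01],0,15],[[0,0,-0.025],0,15],[[0,0,-0.04],0,15],[[0,0,-0.048],0,15],[[0,0,-0.048],0,15]]'; python3 -m inch '[[[0,0,-0.002],0,15],[[0,0,-0.002],0,15],[[0,0,-0.002],0,15]]';python3 -m inch '[[[0,0,-0.002],0,15],[[0,0,-0.002],0,15],[[0,0,-0.002],0,15]]'
```

```text
t: 15.35
position: [0.5949, -0.111, 0.0932]
tool_rot: [-0.0, 0.195, 0.981, -0.0]
ft_force: [0.0, -0.6, -1.7]
width: 0.0217
t: 15.65
position: [0.5955, -0.1111, 0.0926]
tool_rot: [0.0, 0.195, 0.981, -0.0]
ft_force: [-0.8, -0.5, 4.0]
width: 0.0221
t: 15.95
position: [0.5966, -0.1115, 0.0926]
tool_rot: [0.002, 0.195, 0.981, -0.0]
ft_force: [-1.7, 0.5, 10.8]
width: 0.0222
```

Seated, with 10.8 N at the expected height. I release and rise, then move over blue at (0.647, 0.055), with dx +0.051, dy +0.167.

```bash
python3 -m inch '[[[0,0,0.002],0,27],[[0,0,0.002],0,32],[[0,0,0.002],0,40],[[0,0,0.002],0,50],[[0,0,0.002],0,60]]' 20;python3 -m inch '[[[0,0,0.005],0,65],[[0,0,0.02],0,70],[[0,0,0.05],0,70],[[0,0,0.09],0,70],[[0,0,0.12],0,70]]' 60; python3 -m inch '[[[0.01,0.035,0.01],0,70],[[0.022,0.075,0.015],0,70],[[0.036,0.118,0.015],0,70],[[0.048,0.155,0.015],0,70],[[0.051,0.167,0.015],0,70]]';python3 -m inch '[[[0,0,-0.02],0,70],[[0,0,-0.05],0,70],[[0,0,-0.07],0,70],[[0,0,-0.07],0,70],[[0,0,-0.07],0,70]]'; python3 chk.py 10 y; python3 wb.py blue .647 .055 b
```

```text
t: 16.45
position: [0.5949, -0.1107, 0.0918]
tool_rot: [-0.0, 0.195, 0.981, 0.0]
ft_force: [-1.3, 0.8, -0.3]
width: 0.0597
t: 16.95
position: [0.596, -0.1111, 0.2163]
tool_rot: [0.002, 0.195, 0.981, -0.0]
ft_force: [-0.1, -0.6, 1.0]
width: 0.0697
t: 17.45
position: [0.6471, 0.0599, 0.229]
tool_rot: [0.001, 0.193, 0.981, 0.001]
ft_force: [-0.2, -0.8, 0.6]
width: 0.0696
t: 17.95
position: [0.6463, 0.0557, 0.1582]
tool_rot: [0.0, 0.195, 0.981, -0.0]
ft_force: [0.4, -0.2, 0.9]
width: 0.07
18.1 [0.6475 0.0558 0.1597] 0.06990758304622699 [ 0.3 -0.3  0.2]
[0.6475 0.0558 0.1597] [0.6474 0.0559 0.1595]
[[319.2, 224.3], [319.3, 211.7], [319.4, 203.9]] TCP-> [[321.0, 258.0]]
[(91, [1.1, 139.9], [0, 124, 4, 33]), (1149, [319.1, 208.2], [301, 188, 37, 43]), (432, [484.6, 287.1], [458, 279, 65, 23])]
centroid at z.1: [0.6431 0.0565 0.1   ] tip z.114 [0.6491 0.0541 0.114 ]
```

View pics/c10.png

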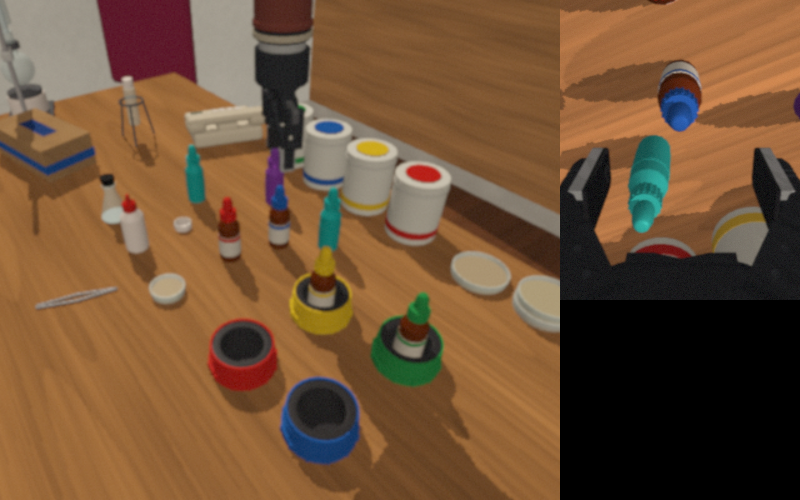

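View pics/wb_b.png

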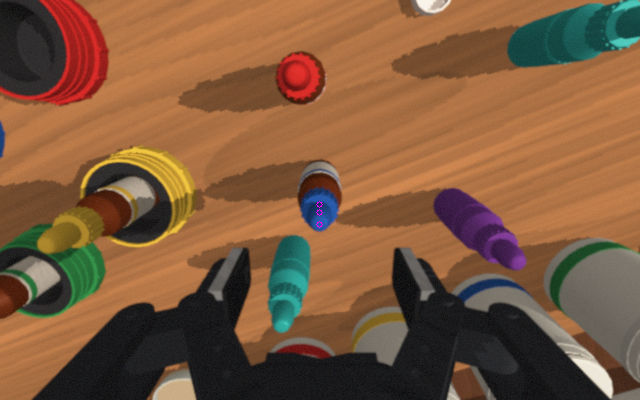

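Yellow stands upright in its base. Blue's bulb at (319,225) matches the projection exactly. I descend and grip.

```bash
python3 -m inch '[[[0,0,-0.015],0,70],[[0,0,-0.04],0,70],[[0,0,-0.065],0,70],[[0,0,-0.077],0,70],[[0,0,-0.077],0,60]]'; python3 -m inch '[[[0,0,0],0,40],[[0,0,0],0,30],[[0,0,0],0,20],[[0,0,0],0,15],[[0,0,0],0,15]]' 40;  python3 -m inch '[[[0,0,0],0,15],[[0,0,0],0,15],[[0,0,0],0,15]]' 60; python3 chk.py 11 b
```

```text
t: 18.65
position: [0.6441, 0.0562, 0.0773]
tool_rot: [-0.002, 0.195, 0.981, -0.0]
ft_force: [-0.2, 0.9, 0.2]
width: 0.0604
t: 19.15
position: [0.6475, 0.056, 0.0822]
tool_rot: [0.002, 0.195, 0.981, 0.0]
ft_force: [-0.5, -0.8, 6.7]
width: 0.0232
t: 19.45
position: [0.6475, 0.0559, 0.0823]
tool_rot: [0.002, 0.195, 0.981, 0.0]
ft_force: [-0.5, -1.0, 6.8]
width: 0.0226
19.6 [0.6475 0.0559 0.0823] 0.022727327622403294 [-0.5 -1.5  6.8]
```

View pics/c11.png

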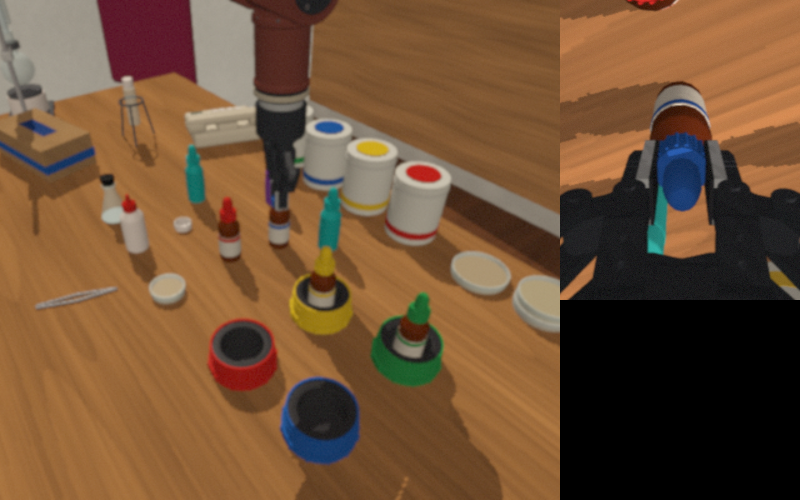

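```bash
python3 -m inch '[[[0,0,0.004],0,15],[[0,0,0.015],0,15],[[0,0,0.035],0,15],[[0,0,0.06],0,15],[[0,0,0.085],0,15]]'; python3 -m inch '[[[0,0,0.03],0,15],[[0,0,0.058],0,15],[[0,0,0.07],0,15],[[0,0,0.07],0,15]]'; python3 -m inch '[[[-0.01,-0.017,0],0,15],[[-0.03,-0.051,0],0,15],[[-0.05,-0.085,0],0,15],[[-0.07,-0.119,0],0,15],[[-0.09,-0.153,0],0,15]]'; python3 -m inch '[[[-0.02,-0.034,0],0,15],[[-0.04,-0.068,0],0,15],[[-0.06,-0.102,0],0,15],[[-0.08,-0.136,0],0,15],[[-0.09,-0.152,0],0,15]]'; python3 -m inch '[[[0,0,0],0,15],[[0,0,-0.03],0,15],[[0,0,-0.07],0,15],[[0,0,-0.095],0,15],[[0,0,-0.095],0,15]]'; python3 chk.py 12 b; python3 pz.py 12 305 230
```

```text
t: 20.1
position: [0.6457, 0.0563, 0.1661]
tool_rot: [-0.001, 0.195, 0.981, -0.0]
ft_force: [0.7, 0.4, -1.4]
width: 0.0223
t: 20.5
position: [0.6474, 0.0562, 0.238]
tool_rot: [0.002, 0.195, 0.981, 0.0]
ft_force: [-0.0, -0.3, -1.1]
width: 0.0226
t: 21.0
position: [0.5541, -0.0975, 0.2328]
tool_rot: [-0.002, 0.194, 0.981, 0.0]
ft_force: [0.4, -1.1, -0.5]
width: 0.0225
t: 21.5
position: [0.4636, -0.2506, 0.233]
tool_rot: [-0.002, 0.196, 0.981, 0.0]
ft_force: [0.3, -0.3, -2.1]
width: 0.0222
t: 22.0
position: [0.4631, -0.2454, 0.1345]
tool_rot: [-0.005, 0.194, 0.981, 0.003]
ft_force: [-1.0, 0.5, -1.5]
width: 0.0223
22.15 [ 0.4669 -0.2486  0.1411] 0.022466746074173826 [ 1.3 -0.4 -0.2]
side [368.3 326.3]
wrist [320.8 195.5]
```

View pics/pz12.png

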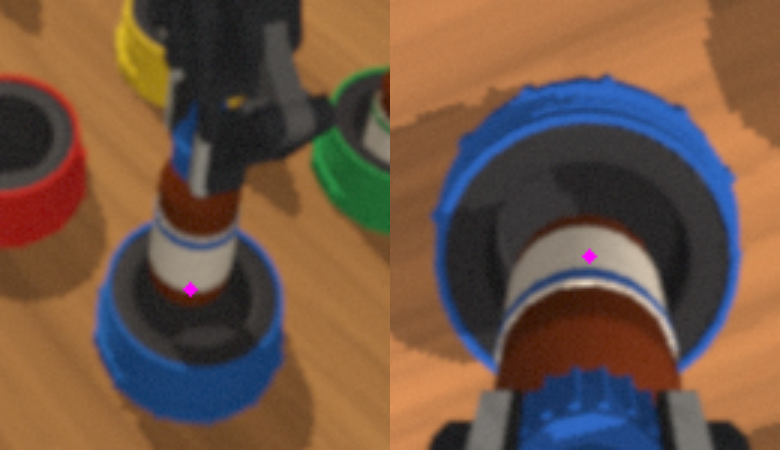

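Centred in both views. I lower; the seated TCP should be about 0.0883.

```bash
python3 -m inch '[[[0,0,-0.01],0,15],[[0,0,-0.025],0,15],[[0,0,-0.04],0,15],[[0,0,-0.048],0,15],[[0,0,-0.048],0,15]]'; python3 -m inch '[[[0,0,-0.002],0,15],[[0,0,-0.002],0,15],[[0,0,-0.002],0,15]]';python3 -m inch '[[[0,0,-0.002],0,15],[[0,0,-0.002],0,15],[[0,0,-0.002],0,15]]'
```

```text
t: 22.65
position: [0.4648, -0.2479, 0.09]
tool_rot: [-0.002, 0.195, 0.981, 0.001]
ft_force: [-0.2, -0.7, -1.8]
width: 0.0224
t: 22.95
position: [0.4666, -0.2492, 0.0908]
tool_rot: [0.0, 0.195, 0.981, -0.0]
ft_force: [1.0, -0.1, -1.3]
width: 0.0223
t: 23.25
position: [0.4662, -0.2489, 0.0884]
tool_rot: [0.0, 0.195, 0.981, -0.0]
ft_force: [-0.4, -0.8, -1.0]
width: 0.0222
```

```bash
python3 -m inch '[[[0,0,-0.001],0,15],[[0,0,-0.002],0,15],[[0,0,-0.002],0,15]]'
```

```text
t: 23.55
position: [0.4674, -0.2497, 0.0883]
tool_rot: [0.001, 0.195, 0.981, -0.001]
ft_force: [-1.7, 1.2, 9.3]
width: 0.0227
```

Seated. I release and rise, then go to red at (0.560, 0.076), with dx +0.093, dy +0.326.

```bash
python3 -m inch '[[[0,0,0.002],0,27],[[0,0,0.002],0,32],[[0,0,0.002],0,40],[[0,0,0.002],0,50],[[0,0,0.002],0,60]]' 20;python3 -m inch '[[[0,0,0.005],0,65],[[0,0,0.02],0,70],[[0,0,0.05],0,70],[[0,0,0.09],0,70],[[0,0,0.13],0,70]]' 60; python3 -m inch '[[[0.012,0.04,0.01],0,70],[[0.024,0.085,0.015],0,70],[[0.037,0.13,0.015],0,70],[[0.05,0.175,0.015],0,70],[[0.063,0.22,0.015],0,70]]';python3 -m inch '[[[0.012,0.042,0],0,70],[[0.024,0.084,0],0,70],[[0.03,0.106,0],0,70],[[0.03,0.106,0],0,70],[[0.03,0.106,-0.02],0,70]]'; python3 -m inch '[[[0,0,-0.03],0,70],[[0,0,-0.06],0,70],[[0,0,-0.06],0,70],[[0,0,-0.06],0,70]]'; python3 chk.py 13 y; python3 wb.py red .56 .076 r
```

```text
t: 24.05
position: [0.466, -0.2487, 0.088]
tool_rot: [-0.0, 0.195, 0.981, 0.0]
ft_force: [-0.0, -0.5, 0.5]
width: 0.06
t: 24.55
position: [0.466, -0.2487, 0.2207]
tool_rot: [0.0, 0.195, 0.981, -0.0]
ft_force: [1.4, 0.4, 0.3]
width: 0.0697
t: 25.05
position: [0.5298, -0.0271, 0.2352]
tool_rot: [0.001, 0.195, 0.981, -0.0]
ft_force: [-0.1, 0.8, -0.8]
width: 0.0698
t: 25.55
position: [0.5614, 0.0776, 0.2174]
tool_rot: [0.003, 0.194, 0.981, 0.0]
ft_force: [0.3, -1.4, 0.0]
width: 0.0698
t: 25.95
position: [0.5591, 0.0764, 0.1541]
tool_rot: [-0.0, 0.195, 0.981, -0.0]
ft_force: [0.6, -0.8, 0.7]
width: 0.07
26.1 [0.5607 0.0768 0.1559] 0.06995084875316382 [ 0.8 -1.1  0.5]
[0.5607 0.0768 0.1559] [0.5606 0.0769 0.1557]
[[319.0, 226.4], [319.1, 213.4], [319.2, 205.4]] TCP-> [[321.0, 258.0]]
[(4692, [91.0, 144.6], [6, 97, 134, 107]), (1341, [319.9, 207.9], [301, 186, 39, 46])]
centroid at z.1: [0.555  0.0786 0.1   ] tip z.114 [0.5616 0.0759 0.114 ]
```

View pics/c13.png

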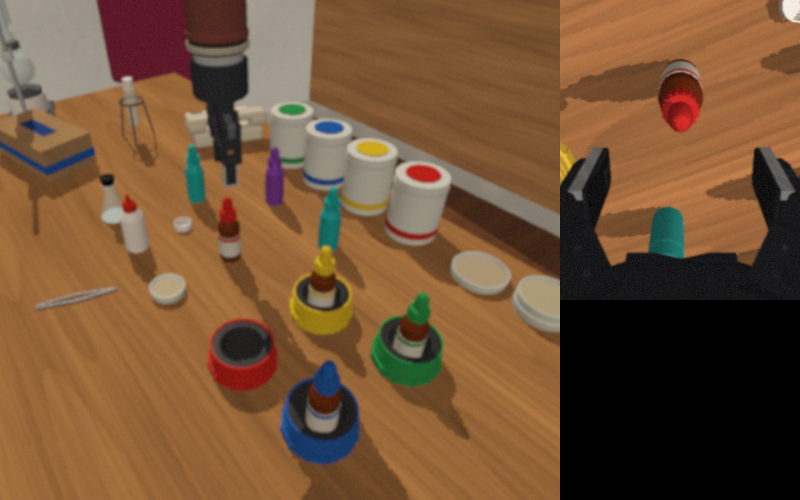

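View pics/wb_r.png

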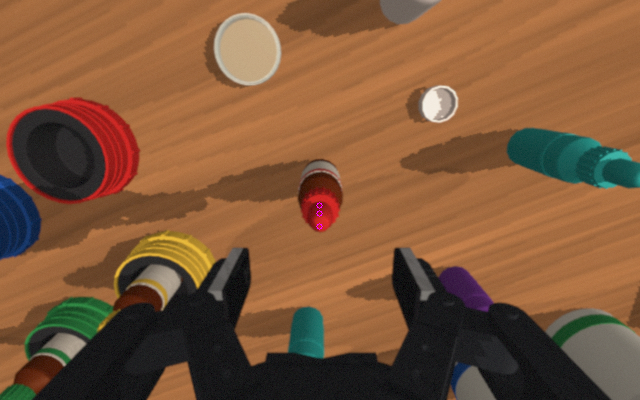

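Blue stands upright in its base. Red's bulb at (320,225) matches the projection. I descend and grip, lift, then carry to the red base at (0.450, −0.118), with dx −0.110, dy −0.195.

```bash
python3 -m inch '[[[0,0,-0.015],0,70],[[0,0,-0.04],0,70],[[0,0,-0.065],0,70],[[0,0,-0.073],0,70],[[0,0,-0.073],0,60]]'; python3 -m inch '[[[0,0,0],0,40],[[0,0,0],0,30],[[0,0,0],0,20],[[0,0,0],0,15],[[0,0,0],0,15]]' 40;  python3 -m inch '[[[0,0,0],0,15],[[0,0,0],0,15],[[0,0,0],0,15]]' 60; python3 -m inch '[[[0,0,0.004],0,15],[[0,0,0.015],0,15],[[0,0,0.035],0,15],[[0,0,0.06],0,15],[[0,0,0.06],0,15]]';python3 chk.py 14 r
```

```text
t: 26.65
position: [0.5578, 0.0771, 0.0785]
tool_rot: [-0.002, 0.195, 0.981, -0.0]
ft_force: [-0.3, -1.1, 0.2]
width: 0.0606
t: 27.15
position: [0.5605, 0.0771, 0.082]
tool_rot: [0.001, 0.195, 0.981, 0.0]
ft_force: [0.2, 0.3, 6.0]
width: 0.0231
t: 27.45
position: [0.5605, 0.077, 0.0821]
tool_rot: [0.001, 0.195, 0.981, 0.0]
ft_force: [-0.5, -0.4, 5.7]
width: 0.0227
t: 27.95
position: [0.5618, 0.0772, 0.1447]
tool_rot: [0.003, 0.195, 0.981, 0.001]
ft_force: [1.4, -0.2, -0.5]
width: 0.0224
28.1 [0.5587 0.0772 0.1398] 0.022016260897268033 [ 0.6 -0.3 -1.2]
```

View pics/c14.png

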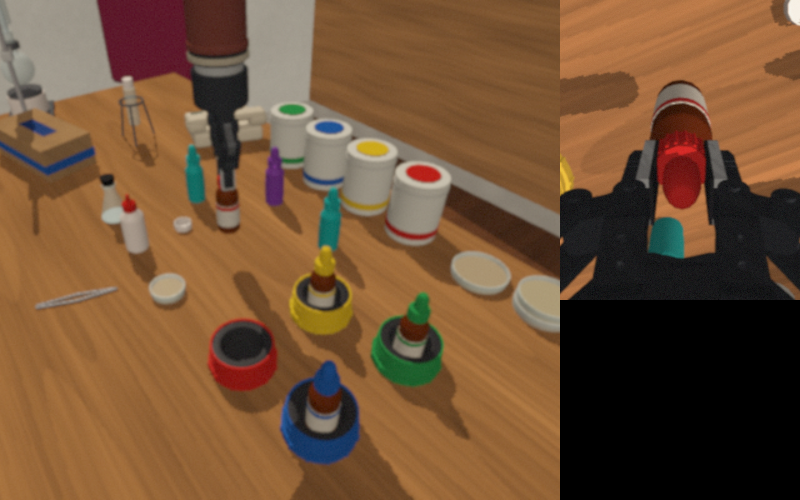

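```bash
python3 -m inch '[[[0,0,0.03],0,15],[[0,0,0.06],0,15],[[-0.01,-0.017,0.07],0,15],[[-0.027,-0.048,0.07],0,15],[[-0.045,-0.08,0.07],0,15]]';  python3 -m inch '[[[-0.018,-0.032,0],0,15],[[-0.036,-0.064,0],0,15],[[-0.054,-0.096,0],0,15],[[-0.064,-0.115,0],0,15],[[-0.064,-0.115,0],0,15]]'; python3 -m inch '[[[0,0,-0.02],0,15],[[0,0,-0.05],0,15],[[0,0,-0.07],0,15],[[0,0,-0.07],0,15],[[0,0,-0.07],0,15]]'; python3 chk.py 15 b; python3 pz.py 15 240 190
```

```text
t: 28.6
position: [0.5131, -0.0032, 0.2091]
tool_rot: [-0.001, 0.194, 0.981, -0.0]
ft_force: [-0.0, -1.7, -2.2]
width: 0.0225
t: 29.1
position: [0.4483, -0.1195, 0.2087]
tool_rot: [-0.001, 0.196, 0.981, -0.0]
ft_force: [0.0, 0.1, -1.0]
width: 0.0227
t: 29.6
position: [0.4499, -0.1171, 0.1398]
tool_rot: [-0.001, 0.194, 0.981, 0.0]
ft_force: [-1.1, 0.3, -0.9]
width: 0.0225
29.75 [ 0.4512 -0.118   0.1416] 0.022396794896160494 [-0.6 -0.3 -0. ]
side [306.3 273.8]
wrist [320.8 195.1]
```

View pics/pz15.png

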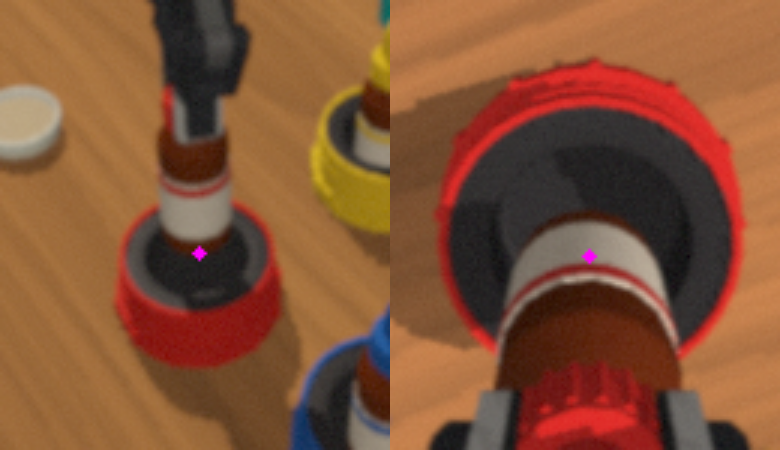

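Centred within about 3 mm. I nudge x −2 mm and lower.

```bash
python3 -m inch '[[[-0.002,0,-0.01],0,15],[[-0.002,0,-0.025],0,15],[[-0.002,0,-0.04],0,15],[[-0.002,0,-0.049],0,15],[[-0.002,0,-0.049],0,15]]'; python3 -m inch '[[[0,0,-0.002],0,15],[[0,0,-0.002],0,15],[[0,0,-0.002],0,15]]';python3 -m inch '[[[0,0,-0.002],0,15],[[0,0,-0.002],0,15],[[0,0,-0.002],0,15]]'
```

```text
t: 30.25
position: [0.4471, -0.1174, 0.0899]
tool_rot: [-0.001, 0.195, 0.981, 0.0]
ft_force: [0.2, -0.7, -1.2]
width: 0.0222
t: 30.55
position: [0.4487, -0.1181, 0.0899]
tool_rot: [0.001, 0.195, 0.981, -0.0]
ft_force: [0.4, -0.1, -1.0]
width: 0.0227
t: 30.85
position: [0.4489, -0.1182, 0.0881]
tool_rot: [0.001, 0.195, 0.981, -0.0]
ft_force: [0.0, -0.0, 3.4]
width: 0.0222
```

Seated, with contact at 0.0881. I release, rise and check everything.

```bash
python3 -m inch '[[[0,0,0.001],0,27],[[0,0,0.001],0,32],[[0,0,0.001],0,40],[[0,0,0.001],0,50],[[0,0,0.001],0,60]]' 20;python3 -m inch '[[[0,0,0.005],0,65],[[0,0,0.02],0,70],[[0,0,0.05],0,70],[[0,0,0.09],0,70],[[0,0,0.14],0,70]]'; python3 -m inch '[[[0,0.05,0.02],0,70],[[0,0.1,0.04],0,70],[[0,0.15,0.05],0,70],[[0,0.2,0.05],0,70],[[0,0.25,0.05],0,70]]'; python3 -m inch '[[[0,0.05,0],0,70],[[0,0.1,0],0,70],[[0,0.15,0],0,70],[[0,0.15,0],0,70],[[0,0.15,0],0,70]]';python3 chk.py 16 r
python3 - <<'E'
from loc import *
ct,cs=cam('top'),cam('side')
t=cv2.imread('pics/top16.png');s=cv2.imread('pics/side16.png')
for c in RG: print(c,[b for b in blobs(t,c,60) if 150<b[1][1]<300 and b[1][0]>200],[b for b in blobs(s,c,80) if b[1][1]>150 and b[1][0]>200])
a=cv2.resize(t[130:290,160:460],None,fx=2.6,fy=2.6); cv2.imwrite('pics/tz16.png',a)
cv2.imwrite('pics/sz16.png',cv2.resize(s[180:380,260:480],None,fx=3,fy=3))
E
```

```text
t: 31.35
position: [0.4481, -0.1178, 0.0882]
tool_rot: [-0.0, 0.195, 0.981, 0.0]
ft_force: [-0.1, 0.2, 0.9]
width: 0.0597
t: 31.85
position: [0.4468, -0.1173, 0.2284]
tool_rot: [-0.002, 0.195, 0.981, 0.0]
ft_force: [1.3, -0.7, 0.2]
width: 0.0699
t: 32.35
position: [0.4483, 0.1256, 0.2798]
tool_rot: [0.001, 0.195, 0.981, 0.0]
ft_force: [1.0, -0.5, -0.3]
width: 0.07
t: 32.85
position: [0.4476, 0.2747, 0.2781]
tool_rot: [-0.0, 0.193, 0.981, -0.0]
ft_force: [0.2, -1.1, -0.7]
width: 0.07
33.0 [0.4484 0.2726 0.2784] 0.07005899128890948 [ 0.1 -0.  -1. ]
red [(294, [364.7, 256.9], [350, 240, 37, 37]), (123, [373.8, 259.7], [368, 254, 13, 12]), (73, [238.8, 264.2], [234, 260, 10, 10])] [(102, [214.6, 163.8], [209, 156, 12, 14]), (166, [439.0, 186.4], [420, 175, 41, 17]), (1562, [305.7, 284.5], [278, 236, 56, 77])]
yellow [(247, [359.9, 203.6], [346, 184, 36, 35]), (95, [368.8, 198.3], [364, 193, 11, 12])] [(107, [402.6, 163.9], [386, 156, 35, 12]), (267, [371.5, 209.2], [364, 197, 16, 23]), (956, [367.6, 252.1], [344, 220, 50, 47])]
blue [(290, [413.6, 249.5], [401, 232, 38, 37]), (111, [429.3, 250.1], [423, 245, 13, 11])] [(1616, [368.2, 339.6], [337, 289, 62, 82])]
green [(288, [409.7, 190.7], [397, 171, 37, 35]), (108, [423.9, 184.1], [418, 179, 12, 11])] [(306, [447.1, 247.5], [438, 234, 18, 25]), (1079, [434.4, 292.7], [409, 264, 57, 45])]
```

View pics/tz16.png

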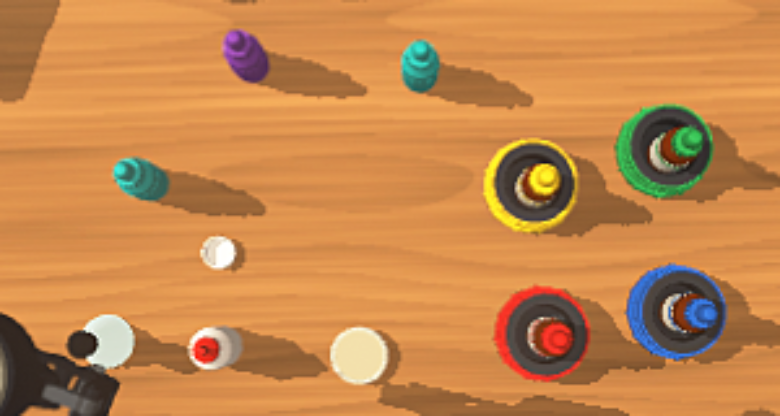

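View pics/sz16.png

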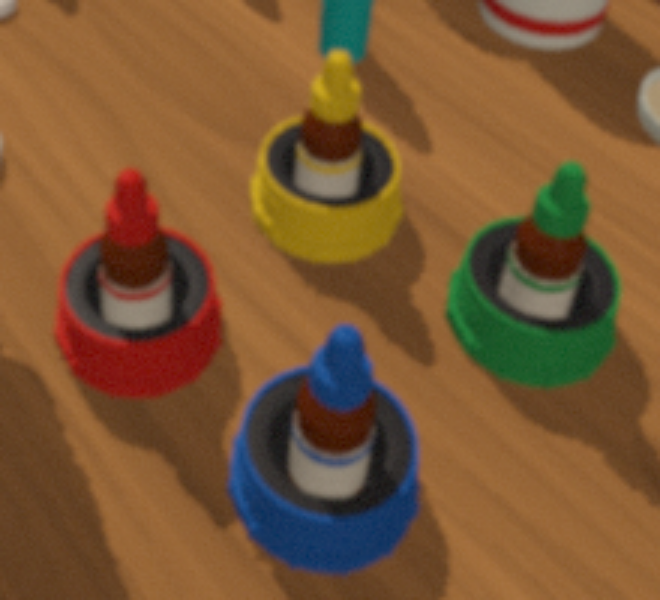

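All four stand in their own bases, and the base blobs sit within 1 px of the start pictures. One numeric check of bottle position against base before handing in.

```bash
python3 - <<'E'
from loc import *
ct,cs=cam('top'),cam('side')
B={'red':(.4497,-.118),'yellow':(.596,-.111),'blue':(.467,-.25),'green':(.628,-.2455)}
T={'red':(373.8,259.7),'yellow':(368.8,198.3),'blue':(429.3,250.1),'green':(423.9,184.1)}
for k in T:
    P=onplane(ct,*T[k],.103); print(k,P.round(4),'off base',(np.hypot(*(P[:2]-B[k]))*1000).round(1))
for k,a,b in [('yellow',T['yellow'],(371.5,209.2)),('green',T['green'],(447.1,247.5))]: print(k,tri(ct,a,cs,b))
print(job_done())
E
```

```text
red [ 0.4495 -0.1189  0.103 ] off base 0.9
yellow [ 0.5933 -0.1121  0.103 ] off base 2.9
blue [ 0.4685 -0.2497  0.103 ] off base 1.5
green [ 0.6245 -0.2444  0.103 ] off base 3.7
yellow (array([ 0.59326418, -0.11217952,  0.09998258]), np.float64(0.001013373791932887))
green (array([ 0.62521591, -0.24582866,  0.09792432]), np.float64(2.667942161394152e-05))
the job is handed in; nothing more can be done
None
```

I picked up all four amber bottles by the collar, in the order green, yellow, blue, red. Each was lowered until the force showed it had touched the well floor, then released. I handed the job in at about 33 s.

**Placement:** The last pictures show each bottle upright in the base of its own colour. Bulb offsets from the base centres are about 0.9 mm (red), 2.9 mm (yellow), 1.5 mm (blue) and 3.7 mm (green), against the 13 mm allowed. Seating is judged from contact height: where force came on, the tool was within about 0.5 mm of the height expected for a bottle resting on the floor. I took no separate tilt measurement.

**Other items:** The bases lie within about 0.5 px of where they started. The white bottle's cap is at the same pixel, and the flask and look-alikes look unmoved in the picture. The arm ended at rest, gripper open and well clear.

**Disagreement:** One wrist-camera estimate of the green base was about 6 mm off the top and side views. I used a blend weighted towards those two, and the later close-up views agreed with it.

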